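# Hold the ink flask down in the shaker's sprung ring

### The arm

A 6-joint arm with a two-finger parallel gripper is mounted at the origin on the work surface. World frame = base frame: x ahead of the robot, y to its left, z up, the work surface at z = 0. Lengths are in mm, angles in rad, forces in N, time in s.
With the tool pointing down it reaches from about 300 to 775 mm from the base axis. Payload 14.6 kg.
Tool frame: the origin (TCP) lies between the finger pads; the fingertips stand 19 mm ahead of it and the grasp point (between the pads) is the TCP (manip.tcp_to_tips is the distance from the TCP to the fingertips, in mm); x points along the fingers, z is the direction in which the jaws open and shut, and the axes are right-handed (so a half turn about x gives the same grasp; the last joint's range is limited). The gripper opens to 94 mm and grips with 3 to 60 N. Pads are 16 mm wide; open, the fingers measure 119 mm over their backs; the gripper's body (75 mm by 177 mm) begins 78 mm behind the grasp point.
Start: joints at [1.037, 0.3, 1.521, -0, 1.321, -0.067], TCP at [247.513, 491.148, 224.446] pointing down, gripper open.
Joint ranges: [-3.03, 3.03], [-0.79, 2.21], [0.23, 2.52], [-1.04, 4.18], [0, 3.07], [-2.55, 2.55]. Speed limits (rad/s): [2.22, 2.22, 2.57, 3.14, 3.14, 3.14].

### API

Orientations are given as [roll, pitch, yaw] about the fixed x, y, z axes, in that order (R = Rz(yaw) Ry(pitch) Rx(roll)).
In Python, from cell import manip gives the robot as it stands.
- The arm moves only by the tool jog_arm, never from a script. Its argument "moves" is a list that holds one entry, the list of rows, each a list of 6 numbers: the shift along the world's x, y, z in mm, then the turn, a rotation vector about the world's x, y, z in degrees. In form: [[[dx, dy, dz, wx, wy, wz], ...]]. A call has 1 to 5 rows; each row shifts and turns the pose as measured when the row begins; what a row does not reach is not made up. A row lasts 1/10 s, in which the tool goes at most 50 mm and 8.59 degrees, less where a joint would pass 70% of its speed; a pose out of reach is approached as far as the arm can. A call is refused whole if a number of a shift passes 50 or a number of a turn 8.59, either way. A call with a gripper value outside its range is refused whole. "gripper" is the opening, from -1 (shut) to 1 (fully open), set as the call begins (left out, the last holds). The fingers move at their own pace and stop on an object; "squeeze" is the grip in N (left out, the last holds). Time passes only in rows, so rows that do not move let the fingers close. It gives the time, the measured TCP pose, the force and the opening at its end, in the units of the state.
- manip.read_state(): the state, without advancing time (a new reading comes with each control period).
- manip.camera(name): name is "scene" or "top" or "wrist"; returns (picture, depth): 384x512x3 uint8, blue, green, red; 384x512 float32, mm along the optical axis (not along the pixel's ray), 0 where there is no reading.
- manip.camera_params(name): a dict with "fx", "fy", "cx", "cy" (pixels), "rvec" (rotation vector, rad) and "tvec" (3), from world to camera coordinates, as OpenCV has them. Camera axes: x right, y down, z forward; pixel columns grow to the right and rows downward; lengths in mm; the calibration is good to about 2 mm. A picture is of the moment at which its call begins: read the wrist's pose just before it. camera_params takes no time and is no camera call; for the wrist camera it gives the pose at the moment of the call.
- manip.sign_off(): hands the job in, once; it reports no verdict.
The state is a dict: "clock": time; "joints": joint angles; "qd": joint speeds; "effort": joint torques, N m; "eef_pos": TCP position; "eef_rot": TCP orientation; "wrist_force": force on the tool from outside, world axes, zero at the start; "moment": the same for the moment, N m; "finger_gap": finger opening in mm.
Only numpy, scipy, OpenCV 4.12 (cv2) and the standard library are available. Lean on these libraries where they do the work, as an engineer would, in place of code of your own. Each camera call takes 0.05 s, during which the arm holds its last target. There are 200 camera calls.

### The job

Shake up the round amber flask: take the dust cap off the shaker's sprung ring and leave it lying flat in the wooden tray, then lift the flask out of its cork stand, seat it upright in the sprung ring and press it down with the ring more than half way but short of its bottom stop. Finish while still holding the flask pressed down like that: do not let go. Leave the other things on the table where they are.

Things in the scene. Friction and masses are not known exactly. Their poses are not given: they have to be found in the camera images.
- shaker: the shaker, fixed to the table: a grey block 130 x 130, its flat top 58 above the table, with a steel ring on three springs above it. Origin: on the table under the ring's axis; z up (sizes in mm)
- ring_top (a point): centre of the top face of the sprung steel ring (outer diameter 80, bore 58, 14 high). At rest it is 110 above the table; it sinks straight down with the ring (sizes in mm)
- sprung_ring (a joint): how far the ring is pressed down, in m: 0 at rest (up), 0.030 on its bottom stop, half travel 0.015. About 4 N to start it moving, then 0.35 N more per mm (about 14 N at the bottom); the flask's own weight does not sink it. It springs back when let go (sizes in mm)
- dust_cap: loose aluminium dust cap, about 120 g, lying on the ring: a round plug (diameter 50, 8 high) that sits in the ring's bore, above it a flat rim (diameter 88, 8 to 14 above the origin), above that a plain cylindrical knob (diameter 24, 14 to 52 above the origin). Origin: centre of the plug's underside; z up along the knob (sizes in mm)
- tray: shallow open wooden tray, 160 x 160 outside, walls 6 thick and 26 high, floor 6 thick, fixed. Origin: centre of its underside on the table; x and y along its sides (sizes in mm)
- tray_in (a point): centre of the tray's inner floor, where the cap's plug comes to stand (sizes in mm)
- flask: amber glass flask with a round bottom, closed with a cork, 160 to 260 g: a ball of diameter 76, its neck a cylinder of diameter 28 from 75 to 118 above the origin, a lip of diameter 33 from 118 to 123, the cork (diameter 25) up to 135. Origin: lowest point of the ball; z up along the neck. It stands in the cork ring and can tilt there if knocked (sizes in mm)
- flask_center (a point): centre of the flask's ball, 38 above the flask's origin. Seated in the sprung ring it lies about 25 above ring_top, so the flask's origin is about 13 below ring_top (sizes in mm)
- cork_ring: cork stand for the flask, fixed: a ring 88 outside, bore 50, 20 high. Origin: centre of its underside on the table. The flask's origin is about 11 above the table here (sizes in mm)
- inkstone: bystander: black stone ink slab with a shallow well, 110 x 75 x 22, loose. Origin: centre of its underside (sizes in mm)
- paperweight: bystander: grey stone bar, 30 x 170 x 24, loose. Origin: centre of its underside (sizes in mm)
- ink_bottle: bystander: black bottle with a label, 60 across, 120 high, loose. Origin: centre of its underside (sizes in mm)
- seal_stone: bystander: upright pale stone block, 24 x 24 x 55 high, loose. Origin: centre of its underside (sizes in mm)
- ink_stick: bystander: flat black bar, 75 x 20 x 11, loose. Origin: centre of its underside (sizes in mm)
Mind the look-alikes: they are no part of the job. What is shaped like the dust_cap but turquoise is not meant. There is more than one size of the flask; the one meant has the size given above.

How it is judged (in metres and radians):
On the way, in this order (a step that is already met when the one before it is completed fails the run):
1. the dust cap lies flat in the tray, let go (horizontal distance between dust_cap and tray_in below 0.05 m and z of dust_cap in the frame of tray_in below 0.006 m and angle between dust_cap's own z axis and vertical below 0.1 rad and linear speed of dust_cap below 0.02 m/s and contact force between the fingers and dust_cap below 0.3 N), for 0.2 s.
2. the flask is seated upright in the sprung ring and held pressed down past half travel, off the bottom stop (value of joint sprung_ring between 0.014 and 0.0292 m and velocity of joint sprung_ring between -0.02 and 0.02 m/s and horizontal distance between flask_center and ring_top below 0.008 m and z of flask_center in the frame of ring_top below 0.03 m and angle between flask's own z axis and vertical below 0.2 rad and contact force between flask and shaker above 4 N and contact force between the fingers and flask above 2 N), for 0.5 s.
At the end, for the whole second after the job is handed in: The robot still holds or presses the flask (over 2 N on it) upright within 0.2 rad and centred within 8 mm in the sprung ring, which is pressed down 14 to 29.2 mm and at rest, carrying the flask with over 4 N; the dust cap lies flat and untouched on the tray's floor (all of step 1 and all of step 2); the arm keeps its last pose, push and grip.
It fails at once if another thing on the table was moved more than 3 cm (distance of any of inkstone, paperweight, ink_bottle, seal_stone, ink_stick from where it was at the start of the episode above 0.03 m).
It also fails if it takes over 48 s, if anything falls off the work surface, if the arm or the gripper's body presses on something with over 40 N, if the wrist force passes 120 N, or if a joint passes its speed limit or range.

## Working session

There is one attempt and no reset: what is moved stays moved. The work goes in short steps, Python scripts to look and compute and a tool call to move; the robot and the scene stay as the last step left them, time stands still between calls to the robot, and variables do not carry over. Pictures are saved under pics/ and viewed, about 8 in all and at most 12, crops included, and the job is handed in when it is done.

Besides the shell and the picture viewer there is one more tool, called after ">>>" in YAML: its name, and indented under it one key for each argument. jog_arm: Moves the arm, as the interface text tells. Its arguments: {"type":"object","properties":{"moves":{"type":"array","items":{"type":"array","items":{"type":"array","items":{"type":"number"}}}},"gripper":{"type":"number"},"squeeze":{"type":"number"}},"required":["moves"]}

```bash
mkdir -p pics
cat > h.py <<'E'
import numpy as np, cv2
from cell import manip
def P(n):
    p=manip.camera_params(n);R=cv2.Rodrigues(np.array(p['rvec'],float))[0];return p,R,np.array(p['tvec'],float).ravel()
def ray(n,u,v,z,c=None):
    p,R,t=c or P(n);d=R.T@np.array([(u-p['cx'])/p['fx'],(v-p['cy'])/p['fy'],1]);o=-R.T@t
    return o+d*(z-o[2])/d[2]
def cloud(n,dep,c=None):
    p,R,t=c or P(n);v,u=np.mgrid[:dep.shape[0],:dep.shape[1]]
    X=np.stack([(u-p['cx'])/p['fx']*dep,(v-p['cy'])/p['fy']*dep,dep],-1)
    return (X-t)@R
E
python3 - <<'E'
from h import *
for n in('top','scene'):
    c=P(n);im,d=manip.camera(n);np.savez(n,im=im,d=d);print(n,-c[1].T@c[2],c[0]['fx'],(d>0).mean());cv2.imwrite(f'pics/{n}0.png',im)
a=cv2.imread('pics/top0.png');b=cv2.imread('pics/scene0.png')
print(manip.read_state())
E
```

```text
top [ 445.01207629  -30.51330777 1358.90172026] 388.1947032283018 0.9959767659505209
scene [1181.5910129   180.88128572  954.72041026] 372.51320949478196 0.99603271484375
{'clock': 0.1, 'joints': array([ 1.03740520e+00,  3.00393175e-01,  1.52152656e+00, -9.27891751e-06,
        1.32071497e+00, -6.65775961e-02]), 'qd': array([ 0.00054611, -0.00114332, -0.00163365,  0.00077689, -0.00015305,
        0.00094623]), 'effort': array([ 1.22379137e-03, -5.32646227e+01, -3.53283191e+01,  7.08780019e-02,
        2.35329353e-02, -5.05872106e-05]), 'eef_pos': array([247.40346055, 490.96417363, 223.95213254]), 'eef_rot': array([ 3.08364   ,  1.56975423, -2.09556021]), 'wrist_force': array([-0.15404278,  0.30565946, -0.61806282]), 'moment': array([ 0.00701348, -0.00664675,  0.0086439 ]), 'finger_gap': 93.71626401993113}
```

View pics/top0.png

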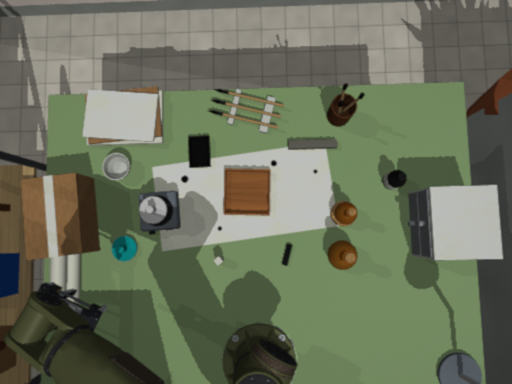

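View pics/scene0.png

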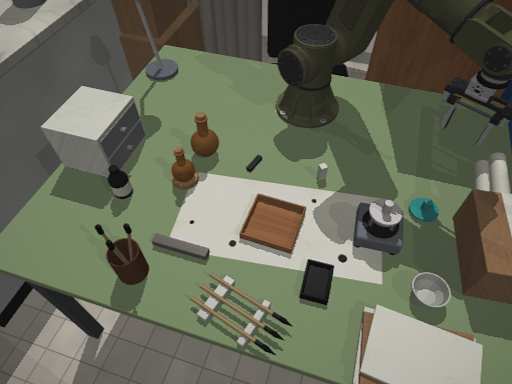

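Top view: shaker with the silver cap at (155,210), turquoise decoy at (125,248), tray at (248,191), amber flasks at (344,213) (on a stand in the scene view, at (183,178)) and (343,255) (no stand apparent, scene (205,140)). I'll measure these with depth.

```bash
cat > m.py <<'E'
from h import *
big=[]
for n,boxes in (('top',{'shaker':(135,188,185,235),'fA':(328,198,362,228),'fB':(324,238,362,272),'tray':(220,163,276,218)}),('scene',{'fA':(165,142,205,192),'fB':(188,108,222,162),'shaker':(350,195,408,252)})):
    f=np.load(n+'.npz');im,d=f['im'],f['d'];X=cloud(n,d);hsv=cv2.cvtColor(im,cv2.COLOR_BGR2HSV)
    for k,(a,b,c,e) in boxes.items():
        x=X[b:e,a:c].reshape(-1,3);h=hsv[b:e,a:c].reshape(-1,3);ok=x[:,2]>5
        print(n,k,'zmax',x[:,2].max().round(1))
        if k[0]=='f':
            m=ok&(h[:,0]<20)&(h[:,1]>110)
            q=x[m&(x[:,2]>22)&(x[:,2]<125)]
            A=np.c_[2*q,np.ones(len(q))]
            # robust sphere fit on lower points
            q=q[q[:,2]<75]
            A=np.c_[2*q,np.ones(len(q))];s=np.linalg.lstsq(A,(q**2).sum(1),rcond=None)[0]
            r=np.sqrt(s[3]+s[:3]@s[:3]);print('  sphere',s[:3].round(1),'r',r.round(1),len(q))
            t=x[m&(x[:,2]>x[:,2].max()-25)];print('  neck mean',t.mean(0).round(1),len(t))
        elif k=='shaker':
            for lo,hi in((50,66),(100,114),(113,122),(130,175)):
                q=x[(x[:,2]>lo)&(x[:,2]<hi)]
                if len(q)>3:print('  z',lo,hi,len(q),q.mean(0).round(1),q.min(0).round(1),q.max(0).round(1),cv2.minEnclosingCircle(q[:,:2].astype(np.float32)))
        else:
            q=x[(x[:,2]>17)&(x[:,2]<40)];print('  walls',len(q),cv2.minAreaRect(q[:,:2].astype(np.float32)))
            q=x[(x[:,2]>0)&(x[:,2]<14)&(h[:,0]<20)&(h[:,1]>110)];print('  floor',q.mean(0))
f=np.load('top.npz');g=np.load('scene.npz')
t=cv2.resize(f['im'][180:280,110:190],None,fx=4,fy=4,interpolation=2)
s=cv2.resize(g['im'][100:200,150:240],None,fx=4,fy=4,interpolation=2)
u=cv2.resize(f['im'][190:290,310:375],None,fx=4,fy=4,interpolation=2)
cv2.imwrite('pics/crop1.png',cv2.resize(np.hstack([t,s,u]),None,fx=.85,fy=.85))
E
python3 m.py
```

```text
top shaker zmax 1358.9
  z 50 66 834 [510.9 314.4  59.1] [438.2 259.5  50.2] [579.9 394.1  66. ] ((512.9313354492188, 326.9150390625), 86.61752319335938)
  z 100 114 48 [513.2 325.2 112.6] [473.6 286.9 109.9] [554.9 361.2 114. ] ((512.41748046875, 328.53717041015625), 42.97657012939453)
  z 113 122 488 [513.8 327.2 117.4] [470.4 284.1 113. ] [557.5 369.6 122. ] ((514.05810546875, 328.3302307128906), 44.35458755493164)
  z 130 175 57 [513.4 325.9 151.2] [502.  316.9 130.1] [524.2 339.8 161.6] ((513.2540893554688, 327.8558044433594), 12.0149507522583)
top fA zmax 1358.9
  sphere [ 491.6 -303.3   41.2] r 41.8 210
  neck mean [ 445.   -30.5 1358.9] 1
top fB zmax 1358.9
  sphere [ 353.6 -284.4   52.3] r 46.9 104
  neck mean [ 445.   -30.5 1358.9] 2
top tray zmax 1358.9
  walls 330 ((574.38818359375, 27.39893341064453), (160.25625610351562, 157.3287811279297), 88.58869934082031)
  floor [575.45841035  27.89412449   7.26422643]
scene fA zmax 954.7
  sphere [ 456.8 -315.7   43.2] r 69.2 396
  neck mean [1181.6  180.9  954.7] 4
scene fB zmax 954.7
  sphere [ 365.8 -278.9   54.5] r 38.8 288
  neck mean [1181.6  180.9  954.7] 4
scene shaker zmax 954.7
  z 50 66 1113 [538.7 323.6  57.5] [449.  260.7  50. ] [584.5 395.   65.9] ((516.611328125, 328.4577331542969), 87.88285064697266)
  z 100 114 154 [526.5 324.8 111.6] [476.2 285.7 100. ] [558.6 372.5 114. ] ((514.464599609375, 328.5410461425781), 45.17445373535156)
  z 113 122 524 [520.2 328.7 115.6] [471.4 285.4 113. ] [559.3 372.5 121.3] ((515.240966796875, 328.9987487792969), 44.988914489746094)
  z 130 175 97 [518.9 327.9 147. ] [504.  317.2 130.2] [527.7 340.3 156.2] ((515.1527709960938, 329.2174987792969), 13.136190414428711)
```

View pics/crop1.png

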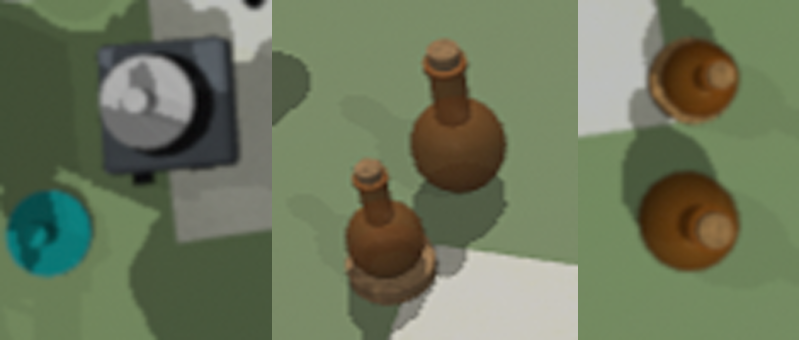

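The silver cap sits on the shaker at (514, 328), with its knob top at about 154. In the crop, the flask in the cork stand at top (344,213) is the small one (r about 38–42). The one at (343,255) is larger and has no stand, so it is the decoy. The turquoise cap at (125,248) is a decoy too. Moving above the cap.

>>> jog_arm:
  moves:
    - [[45, -27, 0, 0, 0, 0], [45, -27, 0, 0, 0, 0], [45, -27, 0, 0, 0, 0], [45, -27, 0, 0, 0, 0], [45, -27, 0, 0, 0, 0]]
  gripper: 1
  squeeze: 25

```text
clock: 0.6
eef_pos: [462.3, 360.4, 222.8]
eef_rot: [2.647, 1.567, -2.522]
wrist_force: [0.6, 0.7, 0.5]
finger_gap: 93.9
```

Run:
```python
from h import *
for n,bx in (('top',((330,200,362,226),(324,238,362,272))),('scene',((165,142,205,192),(188,108,222,162)))):
    f=np.load(n+'.npz');X=cloud(n,f['d'])
    for a,b,c,e in bx:
        x=X[b:e,a:c].reshape(-1,3);x=x[x[:,2]<400];zm=x[:,2].max();q=x[x[:,2]>zm-12]
        print(n,zm.round(1),len(q),q.mean(0).round(1),cv2.minEnclosingCircle(q[:,:2].astype(np.float32)))
        for lo,hi in ((95,125),(14,22)):
            q=x[(x[:,2]>lo)&(x[:,2]<hi)]
            if len(q):print('  ',lo,hi,len(q),q.mean(0).round(1),cv2.minEnclosingCircle(q[:,:2].astype(np.float32)))
```

```text
top 151.4 53 [ 491.6 -301.8  146.3] ((492.3268737792969, -303.45465087890625), 13.418885231018066)
   95 125 9 [ 489.  -291.4  109.2] ((489.97412109375, -293.74627685546875), 11.498672485351562)
   14 22 71 [ 485.7 -281.6   19.2] ((491.3789367675781, -302.3417663574219), 43.87466049194336)
top 180.3 94 [ 353.6 -284.6  174.6] ((353.7355041503906, -285.23541259765625), 15.870384216308594)
   95 125 40 [ 357.8 -271.9  104.4] ((356.65496826171875, -279.7077941894531), 24.052330017089844)
scene 147.1 53 [ 494.6 -300.7  142.3] ((493.9878234863281, -302.21490478515625), 12.824211120605469)
   95 125 59 [ 500.3 -296.   109.7] ((495.1678466796875, -299.83062744140625), 13.887187957763672)
   14 22 168 [ 508.7 -289.    18.3] ((461.6762390136719, -296.16741943359375), 75.2008056640625)
scene 174.9 73 [ 356.7 -283.1  170.6] ((354.2598876953125, -284.2276916503906), 16.71380615234375)
   95 125 76 [ 365.5 -277.8  109.8] ((358.15087890625, -282.4278564453125), 17.893815994262695)
   14 22 7 [ 385.1 -266.8   19.1] ((379.9337463378906, -264.45416259765625), 19.527559280395508)
```

>>> jog_arm:
  moves:
    - [[46, -29, 0, 0, 0, 0], [6, -4, -10, 0, 0, 0], [0, 0, -35, 0, 0, 0], [0, 0, -25, 0, 0, 0], [0, 0, 0, 0, 0, 0]]

```text
clock: 1.1
eef_pos: [514.5, 324.5, 148.4]
eef_rot: [2.671, 1.565, -2.506]
wrist_force: [-0.7, 0.1, -0.2]
finger_gap: 94.2
```

Run:
```python
from h import *
c=P('wrist');im,d=manip.camera('wrist');X=cloud('wrist',d,c)
x=X.reshape(-1,3);s=manip.read_state();print(s['eef_pos'],s['eef_rot'])
near=np.hypot(x[:,0]-514,x[:,1]-328)<60
for lo,hi in((112,120),(146,160)):
    q=x[near&(x[:,2]>lo)&(x[:,2]<hi)];print(lo,len(q),q.mean(0) if len(q) else 0, cv2.minEnclosingCircle(q[:,:2].astype(np.float32)) if len(q) else 0)
cv2.imwrite('pics/w1.png',im)
```

```text
[515.01471692 324.90373566 150.21606373] [ 2.75236754  1.56702056 -2.42413165]
112 9664 [508.31882498 330.95924662 114.55401016] ((512.5128784179688, 328.7020568847656), 44.37952423095703)
146 2026 [511.30281257 329.98718078 152.54513708] ((506.7208251953125, 329.35174560546875), 57.49274826049805)
```

View pics/w1.png

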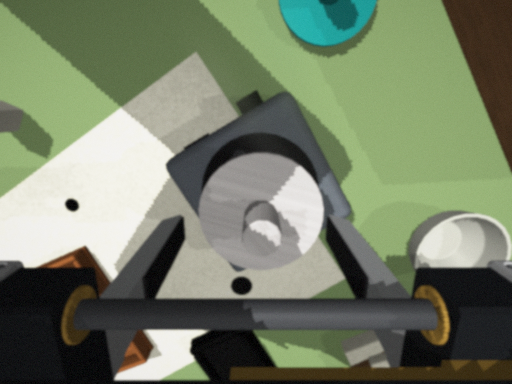

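The wrist view shows the silver knob at (262,230), between the fingers at (170,230) and (345,230). I'll correct by y +3.5, go down and grip.

>>> jog_arm:
  moves:
    - [[-1, 4, -9, 0, 0, 0], [0, 0, 0, 0, 0, 0]]

```text
clock: 1.35
eef_pos: [514.0, 330.2, 142.8]
eef_rot: [3.009, 1.569, -2.167]
wrist_force: [0.7, -0.7, 0.3]
finger_gap: 93.9
```

>>> jog_arm:
  moves:
    - [[0, 0, 0, 0, 0, 0], [0, 0, 0, 0, 0, 0], [0, 0, 0, 0, 0, 0], [0, 0, 0, 0, 0, 0], [0, 0, 0, 0, 0, 0]]
  gripper: -1
  squeeze: 25

```text
clock: 1.85
eef_pos: [514.5, 331.3, 145.9]
eef_rot: [-0.801, 1.568, 0.308]
wrist_force: [-0.4, -0.2, -0.1]
finger_gap: 57.1
```

>>> jog_arm:
  moves:
    - [[0, -2, -5, 0, 0, 0], [0, 0, 0, 0, 0, 0], [0, 0, 0, 0, 0, 0], [0, 0, 0, 0, 0, 0], [0, 0, 0, 0, 0, 0]]

```text
clock: 2.35
eef_pos: [514.5, 328.9, 140.3]
eef_rot: [-0.832, 1.568, 0.276]
wrist_force: [0.0, 0.6, 0.0]
finger_gap: 23.7
```

>>> jog_arm:
  moves:
    - [[0, 0, 0, 0, 0, 0], [0, 0, 20, 0, 0, 0], [0, 0, 30, 0, 0, 0], [10, -40, 0, 0, 0, 0], [10, -45, 0, 0, 0, 0]]

```text
clock: 2.85
eef_pos: [533.0, 245.7, 190.8]
eef_rot: [-1.113, 1.57, 0.001]
wrist_force: [-0.2, -0.2, -1.5]
finger_gap: 23.8
```

>>> jog_arm:
  moves:
    - [[8, -44, 0, 0, 0, 0], [8, -44, 0, 0, 0, 0], [8, -44, 0, 0, 0, 0], [8, -44, 0, 0, 0, 0], [8, -40, -20, 0, 0, 0]]

```text
clock: 3.35
eef_pos: [574.2, 21.4, 173.5]
eef_rot: [-1.09, 1.564, 0.027]
wrist_force: [0.6, -0.1, -1.2]
finger_gap: 23.6
```

>>> jog_arm:
  moves:
    - [[0, 0, -30, 0, 0, 0], [0, 0, -30, 0, 0, 0], [0, 0, -30, 0, 0, 0], [0, 0, -10, 0, 0, 0], [0, 0, 0, 0, 0, 0]]

```text
clock: 3.85
eef_pos: [573.9, 15.0, 68.8]
eef_rot: [-1.199, 1.566, -0.09]
wrist_force: [-0.1, -0.1, -1.5]
finger_gap: 23.8
```

>>> jog_arm:
  moves:
    - [[0, 12, 0, 0, 0, 0], [0, 0, -12, 0, 0, 0], [0, 0, -8, 0, 0, 0], [0, 0, -2, 0, 0, 0], [0, 0, 0, 0, 0, 0]]

```text
clock: 4.35
eef_pos: [575.8, 29.1, 49.1]
eef_rot: [-1.153, 1.56, -0.042]
wrist_force: [-0.4, -0.3, -1.8]
finger_gap: 23.3
```

>>> jog_arm:
  moves:
    - [[0, 0, -3, 0, 0, 0], [0, 0, -2, 0, 0, 0], [0, 0, 0, 0, 0, 0]]

```text
clock: 4.65
eef_pos: [576.3, 28.9, 44.7]
eef_rot: [-1.148, 1.559, -0.038]
wrist_force: [-0.2, 0.8, -0.3]
finger_gap: 23.4
```

The weight has come off the wrist, so the cap is on the floor. Releasing.

>>> jog_arm:
  moves:
    - [[0, 0, 0, 0, 0, 0], [0, 0, 0, 0, 0, 0], [0, 0, 0, 0, 0, 0], [0, 0, 0, 0, 0, 0], [0, 0, 0, 0, 0, 0]]
  gripper: 0.2

```text
clock: 5.15
eef_pos: [576.6, 28.7, 45.1]
eef_rot: [-1.148, 1.558, -0.037]
wrist_force: [-0.3, -0.1, 0.2]
finger_gap: 55.9
```

>>> jog_arm:
  moves:
    - [[0, 0, 0, 0, 0, 0], [0, 0, 30, 0, 0, 0], [0, 0, 45, 0, 0, 0], [0, 0, 50, 0, 0, 0], [0, 0, 40, 0, 0, 0]]

```text
clock: 5.65
eef_pos: [572.7, 28.7, 209.3]
eef_rot: [-1.449, 1.57, -0.339]
wrist_force: [0.6, -0.2, -1.1]
finger_gap: 56.5
```

>>> jog_arm:
  moves:
    - [[-12, -45, 0, 0, 0, 0], [-12, -45, 0, 0, 0, 0], [-12, -45, 0, 0, 0, 0], [-12, -45, 0, 0, 0, 0], [-12, -45, 0, 0, 0, 0]]
  gripper: 0.6

```text
clock: 6.15
eef_pos: [512.9, -198.6, 217.5]
eef_rot: [-1.237, 1.556, -0.117]
wrist_force: [1.5, 0.1, -0.9]
finger_gap: 74.6
```

Run:
```python
from h import *
im,d=manip.camera('top');X=cloud('top',d);x=X[160:220,215:280].reshape(-1,3);x=x[np.hypot(x[:,0]-575,x[:,1]-28)<70]
for lo,hi in((16,24),(45,70)):
    q=x[(x[:,2]>lo)&(x[:,2]<hi)];print(len(q),q.mean(0),cv2.minEnclosingCircle(q[:,:2].astype(np.float32)))
    A=np.c_[q[:,:2],np.ones(len(q))];print(np.linalg.lstsq(A,q[:,2],rcond=None)[0])
cv2.imwrite('pics/t2.png',cv2.resize(im[130:290,120:380],None,fx=3,fy=3))
print(manip.read_state()['eef_pos'])
```

```text
374 [575.34530801  29.30538098  20.65962589] ((579.2632446289062, 31.780982971191406), 47.84016799926758)
[-1.76802005e-03  1.15712657e-03  2.16429379e+01]
38 [575.25300237  28.80144249  58.7420732 ] ((575.3394165039062, 29.06951904296875), 11.158963203430176)
[  0.16601808  -0.2185655  -30.46532298]
[ 511.13431508 -204.26826127  217.37628187]
```

View pics/t2.png

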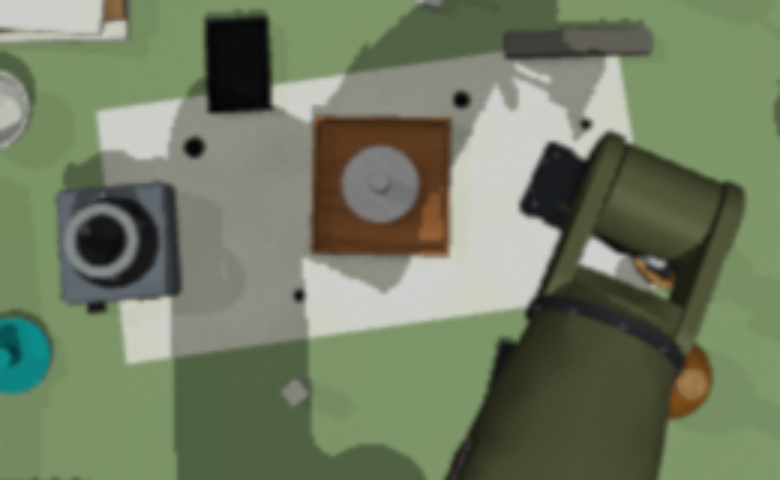

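The crop shows the cap flat in the tray at (380,183), rim height 20.7 (expected 20) at (575,29), and the ring empty at (103,240). Now the flask.

>>> jog_arm:
  moves:
    - [[-9, -45, 0, 0, 0, 0], [-9, -40, 0, 0, 0, 0], [0, -8, 0, 0, 0, 0], [0, 0, 0, 0, 0, 0]]
  gripper: 0.6

```text
clock: 6.6
eef_pos: [491.7, -299.1, 217.4]
eef_rot: [-1.34, 1.557, -0.229]
wrist_force: [-0.9, -0.2, -0.2]
finger_gap: 75.4
```

Run:
```python
from h import *
im,d=manip.camera('top');X=cloud('top',d);x=X[180:240,130:190].reshape(-1,3)
q=x[(x[:,2]>104)&(x[:,2]<118)];print('ring top',len(q),q.mean(0),cv2.minEnclosingCircle(q[:,:2].astype(np.float32)))
im,d=manip.camera('scene');X=cloud('scene',d);x=X[190:255,345:410].reshape(-1,3)
q=x[(x[:,2]>104)&(x[:,2]<118)];print('ring scene',len(q),q.mean(0),cv2.minEnclosingCircle(q[:,:2].astype(np.float32)))
c=P('wrist');im,d=manip.camera('wrist');x=cloud('wrist',d,c).reshape(-1,3);s=manip.read_state();print(s['eef_pos'])
near=np.hypot(x[:,0]-492,x[:,1]+303)<55
for lo,hi in((136,150),(12,22)):
    q=x[near&(x[:,2]>lo)&(x[:,2]<hi)]
    if len(q):print(lo,len(q),q.mean(0),cv2.minEnclosingCircle(q[:,:2].astype(np.float32)))
cv2.imwrite('pics/w2.png',im)
```

```text
ring top 234 [514.29948789 327.12990449 110.92484168] ((513.927490234375, 327.7820129394531), 39.941429138183594)
ring scene 302 [517.25797912 328.72606061 108.65943592] ((514.9358520507812, 329.1951599121094), 41.076995849609375)
[ 492.296342   -297.27147353  217.58590567]
136 675 [ 488.39928176 -301.77437571  143.32418749] ((489.53375244140625, -302.5090637207031), 12.438264846801758)
12 679 [ 465.92782332 -289.10664149   18.42983786] ((489.262939453125, -302.1035461425781), 43.7318229675293)
```

View pics/w2.png

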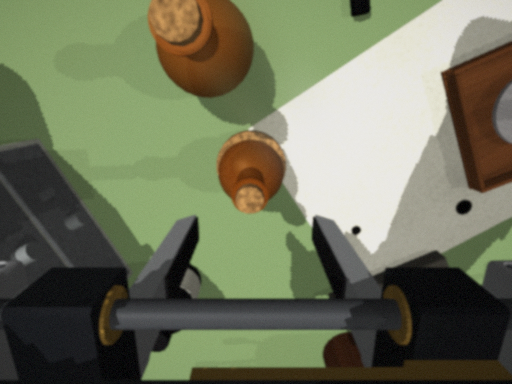

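The wrist view shows the small flask in the cork ring at (250,175), its cork at (250,200) centred between the fingers. The larger flask is at (200,45), clear. Descending to the neck.

>>> jog_arm:
  moves:
    - [[-2, -5, -5, 0, 0, 0], [0, 0, -25, 0, 0, 0], [0, 0, -10, 0, 0, 0], [0, 0, 0, 0, 0, 0]]

```text
clock: 7.15
eef_pos: [491.5, -299.2, 176.6]
eef_rot: [-1.354, 1.555, -0.235]
wrist_force: [-0.3, -0.2, -0.1]
finger_gap: 75.4
```

>>> jog_arm:
  moves:
    - [[-1, -3, -10, 0, 0, 0], [0, 0, -25, 0, 0, 0], [0, 0, -20, 0, 0, 0], [0, 0, -8, 0, 0, 0], [0, 0, 0, 0, 0, 0]]

```text
clock: 7.65
eef_pos: [491.5, -302.8, 113.3]
eef_rot: [-1.437, 1.551, -0.316]
wrist_force: [0.5, 0.8, 0.0]
finger_gap: 74.9
```

>>> jog_arm:
  moves:
    - [[-1, 0, -5, 0, 0, 0], [0, 0, 0, 0, 0, 0], [0, 0, 0, 0, 0, 0], [0, 0, 0, 0, 0, 0], [0, 0, 0, 0, 0, 0]]
  gripper: -1
  squeeze: 35

```text
clock: 8.15
eef_pos: [491.5, -303.7, 111.1]
eef_rot: [-1.496, 1.547, -0.376]
wrist_force: [0.5, 0.5, 0.5]
finger_gap: 38.8
```

>>> jog_arm:
  moves:
    - [[0, 0, 0, 0, 0, 0], [0, 0, 0, 0, 0, 0]]

```text
clock: 8.35
eef_pos: [491.6, -303.6, 111.4]
eef_rot: [-1.495, 1.547, -0.374]
wrist_force: [0.9, -0.1, -0.3]
finger_gap: 31.5
```

>>> jog_arm:
  moves:
    - [[0, 0, 0, 0, 0, 0], [0, 0, 0, 0, 0, 0], [0, 0, 0, 0, 0, 0]]

```text
clock: 8.65
eef_pos: [491.6, -303.6, 111.3]
eef_rot: [-1.494, 1.547, -0.373]
wrist_force: [0.2, -0.0, 0.5]
finger_gap: 31.5
```

Gap is 31.5 where I expected 28, so I'll check before lifting.

Run:
```python
from h import *
im,d=manip.camera('scene');a=cv2.resize(im[120:210,140:230],None,fx=5,fy=5,interpolation=2)
c=P('wrist');iw,dw=manip.camera('wrist')
x=cloud('wrist',dw,c).reshape(-1,3)
near=np.hypot(x[:,0]-492,x[:,1]+303)<55
for lo,hi in((125,135),(136,155),(12,22)):
    q=x[near&(x[:,2]>lo)&(x[:,2]<hi)]
    if len(q):print(lo,len(q),q.mean(0),q.max(0),cv2.minEnclosingCircle(q[:,:2].astype(np.float32)))
b=cv2.resize(iw[130:330,170:330],None,fx=2.25,fy=2.25)[:450]
print(manip.read_state()['finger_gap'])
cv2.imwrite('pics/g1.png',np.hstack([a,b])[:, :800])
```

```text
125 1537 [ 482.11558885 -299.63421773  131.23575394] [ 504.75904774 -274.8762774   134.98630089] ((482.72418212890625, -300.0498046875), 27.91897964477539)
136 3339 [ 485.91832072 -301.66230326  144.37048887] [ 504.82106981 -274.54847139  154.99141531] ((482.5166931152344, -299.9097900390625), 27.986013412475586)
12 1372 [ 463.42018742 -289.77425009   18.38848063] [ 512.00778844 -258.78764082   21.01640161] ((488.34124755859375, -301.72637939453125), 43.39350128173828)
31.19285940022904
```

View pics/g1.png

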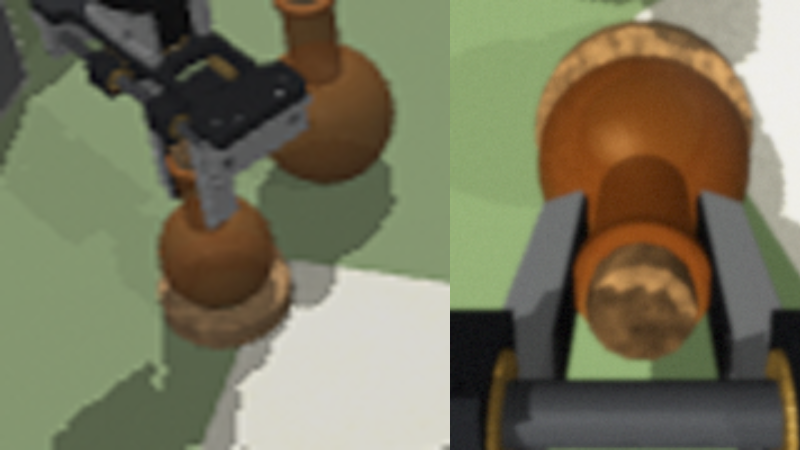

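The fingers are catching the lip: the crop shows a gap to the neck below it, and the flask is still upright. I'll reopen, go about 5 mm lower and regrip on the neck.

>>> jog_arm:
  moves:
    - [[0, 0, 0, 0, 0, 0], [0, 0, 0, 0, 0, 0], [0, 0, -5, 0, 0, 0], [0, 0, -1, 0, 0, 0], [0, 0, 0, 0, 0, 0]]
  gripper: 0.0

```text
clock: 9.25
eef_pos: [491.6, -303.7, 104.8]
eef_rot: [-1.497, 1.547, -0.376]
wrist_force: [-0.7, -0.0, 0.0]
finger_gap: 47.2
```

>>> jog_arm:
  moves:
    - [[0, 0, 1, 0.5, 1.2, 0], [0, 0, 0, 0, 0, 0]]

```text
clock: 9.45
eef_pos: [491.5, -303.7, 105.9]
eef_rot: [1.169, 1.57, 2.29]
wrist_force: [0.3, -0.2, 0.1]
finger_gap: 46.9
```

>>> jog_arm:
  moves:
    - [[0, 0, 0, 0, 0, 0], [0, 0, 0, 0, 0, 0], [0, 0, 0, 0, 0, 0], [0, 0, 0, 0, 0, 0], [0, 0, 0, 0, 0, 0]]
  gripper: -1

```text
clock: 9.95
eef_pos: [491.7, -303.7, 105.9]
eef_rot: [1.049, 1.57, 2.17]
wrist_force: [0.6, -0.1, -0.1]
finger_gap: 31.1
```

>>> jog_arm:
  moves:
    - [[0, 0, 0, 0, 0, 0], [0, 0, 0, 0, 0, 0]]

```text
clock: 10.15
eef_pos: [491.7, -303.7, 105.9]
eef_rot: [1.059, 1.57, 2.18]
wrist_force: [0.9, 0.3, 0.4]
finger_gap: 31.4
```

Run:
```python
from h import *
im,d=manip.camera('scene')
iw,dw=manip.camera('wrist')
a=cv2.resize(im[120:210,140:230],None,fx=5,fy=5,interpolation=2)
b=cv2.resize(iw[130:330,170:330],None,fx=2.25,fy=2.25)[:450]
cv2.imwrite('pics/g2.png',np.hstack([a,b])[:, :800])
```

```text
(no output)
```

View pics/g2.png

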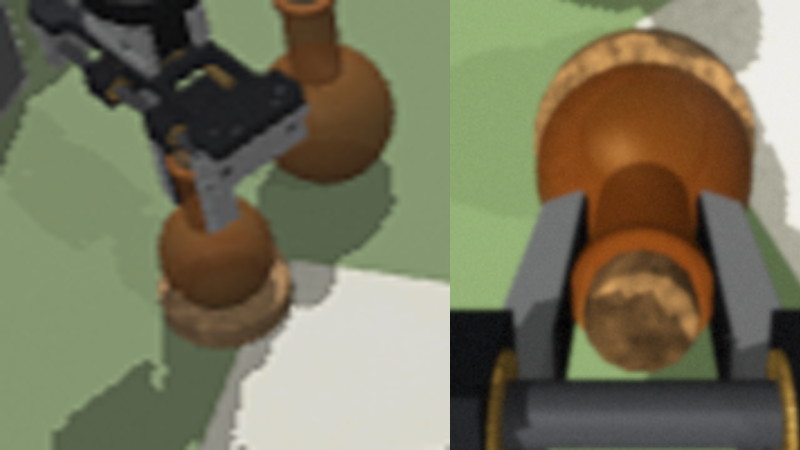

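The fingers are flat along their whole length, so they bear on the lip (diameter 33) at any height. The grip is still symmetric and the flask upright, with the tips about 3 mm above the ball shoulder. That gives a hard stop when pressing, so I'll keep it and lift gently.

>>> jog_arm:
  moves:
    - [[0, 0, 8, 0, 0, 0], [0, 0, 15, 0, 0, 0], [0, 0, 20, 0, 0, 0], [0, 0, 20, 0, 0, 0], [0, 0, 10, 0, 0, 0]]
  squeeze: 40

```text
clock: 10.75
eef_pos: [490.3, -302.8, 180.7]
eef_rot: [1.376, 1.565, 2.497]
wrist_force: [0.2, -0.5, -3.1]
finger_gap: 31.2
```

>>> jog_arm:
  moves:
    - [[0, 0, 15, 0, 0, 0], [0, 0, 20, 0, 0, 0], [0, 0, 15, 0, 0, 0], [0, 0, 5, 0, 0, 0], [0, 0, 0, 0, 0, 0]]

```text
clock: 11.25
eef_pos: [489.8, -302.5, 238.5]
eef_rot: [1.387, 1.565, 2.508]
wrist_force: [0.3, -0.1, -3.0]
finger_gap: 31.5
```

Run:
```python
from h import *
im,d=manip.camera('scene')
iw,dw=manip.camera('wrist')
a=cv2.resize(im[60:210,110:230],None,fx=3,fy=3,interpolation=2)
b=cv2.resize(iw[130:330,170:330],None,fx=2.25,fy=2.25)[:450]
cv2.imwrite('pics/g3.png',np.hstack([a,b])[:, :800]);print(manip.read_state()['wrist_force'])
```

```text
[ 0.08186686  0.01682847 -3.05601495]
```

View pics/g3.png

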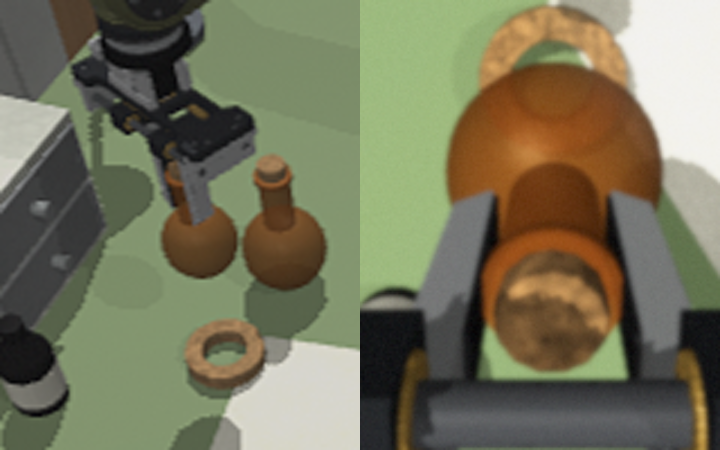

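The flask is lifted and hangs upright, with the empty cork ring below at (225,352) in the crop. Carrying it to the shaker.

>>> jog_arm:
  moves:
    - [[0, 15, 0, 0, 0, 0], [0, 30, 0, 0, 0, 0], [2, 42, 0, 0, 0, 0], [2, 45, 0, 0, 0, 0], [2, 45, 0, 0, 0, 0]]

```text
clock: 11.85
eef_pos: [492.7, -120.3, 232.4]
eef_rot: [1.472, 1.556, 2.586]
wrist_force: [0.8, 0.5, -2.0]
finger_gap: 31.2
```

>>> jog_arm:
  moves:
    - [[2, 45, 0, 0, 0, 0], [2, 45, 0, 0, 0, 0], [2, 45, 0, 0, 0, 0], [2, 45, 0, 0, 0, 0], [2, 45, 0, 0, 0, 0]]

```text
clock: 12.35
eef_pos: [497.7, 117.5, 229.4]
eef_rot: [1.556, 1.552, 2.671]
wrist_force: [0.9, -0.5, -1.4]
finger_gap: 31.4
```

>>> jog_arm:
  moves:
    - [[4, 45, 2, 0, 0, 0], [4, 45, 2, 0, 0, 0], [4, 40, 2, 0, 0, 0], [3, 35, 2, 0, 0, 0], [2, 20, 0, 0, 0, 0]]

```text
clock: 12.85
eef_pos: [508.1, 316.1, 234.0]
eef_rot: [1.715, 1.547, 2.834]
wrist_force: [0.4, -0.5, -1.4]
finger_gap: 31.5
```

>>> jog_arm:
  moves:
    - [[0, 5, 0, 0, 0, 0], [0, 0, 0, 0, 0, 0], [0, 0, 0, 0, 0, 0]]

```text
clock: 13.15
eef_pos: [505.6, 323.3, 231.6]
eef_rot: [1.817, 1.544, 2.94]
wrist_force: [0.4, 0.2, -3.0]
finger_gap: 31.7
```

```bash
cat > f.py <<'E'
from h import *
import sys
s=manip.read_state();print(s['clock'],s['eef_pos'].round(1),s['eef_rot'].round(3),s['wrist_force'].round(1),s['finger_gap'])
ims=[]
for n in('scene','top'):
    im,d=manip.camera(n);p,R,t=P(n);X=cloud(n,d)
    m=(np.hypot(X[...,0]-514,X[...,1]-328)<70)&(X[...,2]>60)&(X[...,2]<400)
    h=cv2.cvtColor(im,cv2.COLOR_BGR2HSV)
    am=m&(h[...,0]<20)&(h[...,1]>110);st=m&(h[...,1]<70)&(X[...,2]<118)&(X[...,2]>75)
    zt=s['eef_pos'][2]-95
    q=X[am];q=q[(q[:,2]<zt+66)]
    if len(q)>30:
        # known radius 38: linear-free least squares
        from scipy.optimize import least_squares
        r=least_squares(lambda c:np.linalg.norm(q-c,axis=1)-38,[514,328,zt+38],loss='soft_l1')
        print(n,'ball centre',r.x.round(1),len(q),'res',np.abs(r.fun).mean().round(2))
    q=X[am];q=q[(q[:,2]>zt+78)&(q[:,2]<zt+116)]
    if len(q)>5:print(n,'neck',q.mean(0).round(1),len(q))
    q=X[st];print(n,'ring pts',len(q),q.mean(0).round(1),'z pcts',np.percentile(q[:,2],[10,50,90]).round(1)) if len(q) else 0
    uv=cv2.projectPoints(np.array([[514.,328,130]]),R,t,np.array([[p['fx'],0,p['cx']],[0,p['fy'],p['cy']],[0,0,1]]),None)[0].ravel().astype(int)
    ims.append(cv2.resize(im[uv[1]-50:uv[1]+50,uv[0]-45:uv[0]+45],None,fx=4,fy=4,interpolation=2))
cv2.imwrite(f'pics/{sys.argv[1]}.png',np.hstack(ims))
E
python3 f.py s1
```

```text
13.15 [505.6 323.3 231.6] [1.817 1.544 2.94 ] [ 0.4  0.2 -3. ] 31.68756514027276
scene ball centre [503.8 324.6 172.7] 417 res 0.99
scene neck [516.1 321.7 232.9] 109
scene ring pts 334 [526.8 327.1 103.9] z pcts [ 89.3 108.  110.6]
top ring pts 83 [533.4 307.5 108.5] z pcts [102.5 110.8 114. ]
```

View pics/s1.png

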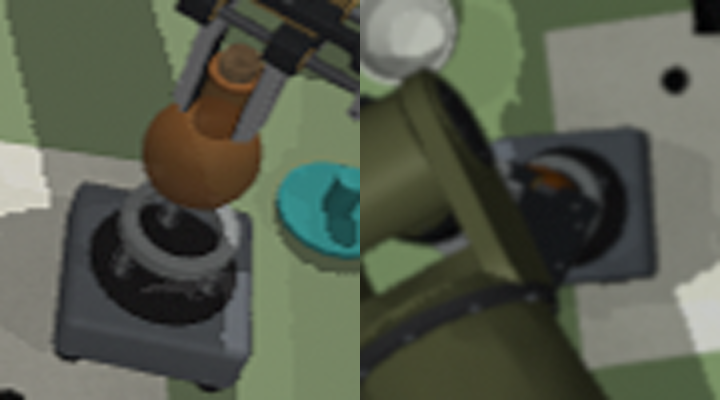

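The scene crop shows the flask upright above the ring (ball at (200,155), ring at (180,230)). The ball centre measures (504,324.5), so it needs about +9 in x, +4 in y and a 1.5° tilt correction. Then descend.

>>> jog_arm:
  moves:
    - [[9, 4, 0, -0.3, -1.5, 0], [0, 0, 0, 0, 0, 0], [0, 0, -8, 0, 0, 0], [0, 0, -8, 0, 0, 0], [0, 0, 0, 0, 0, 0]]

```text
clock: 13.75
eef_pos: [516.3, 325.1, 214.8]
eef_rot: [-1.141, 1.567, -0.022]
wrist_force: [0.4, -0.0, -2.8]
finger_gap: 31.5
```

```bash
python3 f.py s2
```

```text
13.75 [516.3 325.1 214.8] [-1.141  1.567 -0.022] [ 0.4 -0.  -2.8] 31.455616203881835
scene ball centre [515.7 326.5 156.2] 422 res 1.13
scene neck [526.9 323.5 215.8] 109
scene ring pts 260 [536.3 325.5 104.3] z pcts [ 94.8 108.  110.4]
top ball centre [515.4 325.7 159.6] 37 res 2.66
top ring pts 42 [520.9 297.4 104.5] z pcts [ 84.6 108.3 112.6]
```

>>> jog_arm:
  moves:
    - [[-1, 3, -5, 0, 0, 0], [0, 0, -6, 0, 0, 0], [0, 0, -5, 0, 0, 0], [0, 0, 0, 0, 0, 0]]

```text
clock: 14.25
eef_pos: [515.4, 328.8, 198.8]
eef_rot: [-0.965, 1.566, 0.155]
wrist_force: [0.2, 0.4, -2.2]
finger_gap: 31.4
```

>>> jog_arm:
  moves:
    - [[0, 0, -2, 0, 0, 0], [0, 0, -2, 0, 0, 0], [0, 0, -2, 0, 0, 0], [0, 0, 0, 0, 0, 0]]

```text
clock: 14.65
eef_pos: [515.6, 328.8, 192.9]
eef_rot: [-0.935, 1.565, 0.185]
wrist_force: [-1.1, -1.5, 0.4]
finger_gap: 31.1
```

Contact at a TCP height of about 194; weight taken. The side force suggests moving slightly toward -x and -y. Pressing on.

>>> jog_arm:
  moves:
    - [[-1, -1, -3, 0, 0, 0], [0, 0, -3, 0, 0, 0], [0, 0, -3, 0, 0, 0], [0, 0, 0, 0, 0, 0]]

```text
clock: 15.05
eef_pos: [514.9, 327.8, 184.8]
eef_rot: [-0.848, 1.562, 0.271]
wrist_force: [-1.3, -1.7, 2.4]
finger_gap: 31.1
```

```bash
python3 f.py s3
```

```text
15.05 [514.9 327.8 184.8] [-0.848  1.562  0.271] [-1.3 -1.7  2.4] 31.123072319913632
scene ball centre [514.  329.5 126. ] 381 res 1.08
scene neck [525.4 326.6 186. ] 98
scene ring pts 205 [539.9 322.7  99.6] z pcts [ 91.2 101.4 104.5]
top ball centre [513.9 330.3 129.7] 36 res 0.81
top ring pts 26 [538.3 301.5  98.4] z pcts [ 82.7 102.  106.1]
```

>>> jog_arm:
  moves:
    - [[-1, -1, -4, 0, 0, 0], [0, 0, -4, 0, 0, 0], [0, 0, -3, 0, 0, 0], [0, 0, 0, 0, 0, 0], [0, 0, 0, 0, 0, 0]]

```text
clock: 15.65
eef_pos: [514.8, 327.6, 175.2]
eef_rot: [-0.727, 1.557, 0.393]
wrist_force: [-0.9, -0.6, 6.4]
finger_gap: 31.7
```

```bash
python3 f.py s4
```

```text
15.65 [514.8 327.6 175.2] [-0.727  1.557  0.393] [-0.9 -0.6  6.4] 31.718554285653866
scene ball centre [513.8 329.3 116.6] 378 res 1.12
scene neck [525.3 326.2 175.8] 103
scene ring pts 203 [539.6 322.7  91.3] z pcts [84.  92.  95.1]
top ball centre [513.9 330.2 120.3] 37 res 0.92
top ring pts 24 [538.6 302.2  95.3] z pcts [90.3 95.1 98.8]
```

View pics/s4.png

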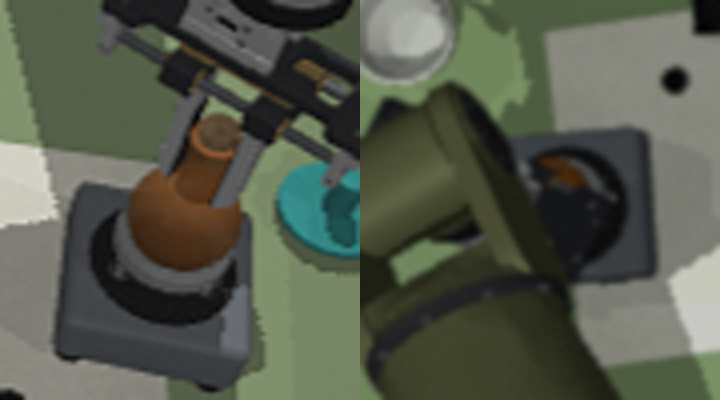

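The crop shows the flask seated upright in the ring at (185,225), and the ring has sunk about 15–18 mm. I'll go 6 mm further to mid-window.

>>> jog_arm:
  moves:
    - [[0, 0, -3, 0, 0, 0], [0, 0, -3, 0, 0, 0], [0, 0, 0, 0, 0, 0], [0, 0, 0, 0, 0, 0], [0, 0, 0, 0, 0, 0]]

```text
clock: 16.25
eef_pos: [515.2, 327.5, 171.0]
eef_rot: [-0.731, 1.553, 0.389]
wrist_force: [-2.2, -1.5, 7.9]
finger_gap: 31.5
```

>>> jog_arm:
  moves:
    - [[0, 0, 0, 0, 0, 0], [0, 0, 0, 0, 0, 0], [0, 0, 0, 0, 0, 0], [0, 0, 0, 0, 0, 0], [0, 0, 0, 0, 0, 0]]

```text
clock: 16.75
eef_pos: [515.3, 327.4, 172.7]
eef_rot: [-0.739, 1.551, 0.381]
wrist_force: [-2.9, -1.5, 7.8]
finger_gap: 31.2
```

```bash
python3 f.py s5
python3 - <<'E'
from h import *
im,d=manip.camera('top');x=cloud('top',d)[160:220,215:280].reshape(-1,3);x=x[np.hypot(x[:,0]-575,x[:,1]-28)<43]
q=x[(x[:,2]>16)&(x[:,2]<24)];print('cap rim',len(q),q.mean(0))
E
```

```text
16.75 [515.3 327.4 172.7] [-0.739  1.551  0.381] [-2.9 -1.5  7.8] 31.215755172171356
scene ball centre [514.  329.1 114.2] 368 res 1.08
scene neck [525.3 326.  173.8] 99
scene ring pts 204 [540.2 322.3  89. ] z pcts [81.4 89.3 93.1]
top ball centre [513.3 330.3 119.1] 38 res 1.02
top ring pts 25 [537.5 301.1  92.3] z pcts [86.8 92.4 94.8]
cap rim 358 [574.13552859  27.41826026  20.64448552]
```

>>> jog_arm:
  moves:
    - [[-1, 0, -3, 0, 0, 0], [0, 0, -0.4, 0, 0, 0], [0, 0, -0.4, 0, 0, 0], [0, 0, -0.4, 0, 0, 0], [0, 0, -0.4, 0, 0, 0]]

```text
clock: 17.4
eef_pos: [515.1, 327.3, 170.4]
eef_rot: [-0.75, 1.546, 0.371]
wrist_force: [-2.4, -1.2, 8.1]
finger_gap: 31.5
```

```bash
python3 - <<'E'
from h import *
for _ in range(16):
    s0=manip.camera('wrist')
    s=manip.read_state()
    if _%5==0:print(s['clock'],s['eef_pos'].round(1),s['wrist_force'].round(1),s['finger_gap'])
E
python3 f.py s6
```

```text
17.45 [515.1 327.3 170.4] [-1.8 -2.4  8.5] 31.204929558436692
17.7 [515.1 327.3 170.4] [-3.  -1.2  8.4] 30.888262311870626
17.95 [515.  327.4 170.4] [-2.4 -1.3  9. ] 31.235986607084435
18.2 [515.1 327.3 170.3] [-2.9 -1.   8.6] 31.17090175164672
18.2 [515.1 327.3 170.3] [-0.75   1.546  0.37 ] [-2.9 -1.   8.6] 31.17090175164672
scene ball centre [513.7 329.1 111.8] 370 res 1.04
scene neck [525.  325.7 171.8] 96
scene ring pts 196 [539.6 321.9  87.5] z pcts [80.  87.6 90.8]
top ball centre [513.7 330.2 116. ] 38 res 1.16
top ring pts 24 [537.8 301.3  91.5] z pcts [86.3 89.8 93.7]
```

Stable: three independent estimates put the sink at about 20–23 mm, and nothing drifted for 0.8 s. Handing in.

```bash
python3 -c "
from cell import manip;print(manip.sign_off())"
```

```text
the job is handed in; nothing more can be done
None
```

I handed the job in at about 18.3 s with the flask seated in the sprung ring, pressed down and still gripped. `sign_off` gives no verdict, so these are my own last checks:

- **Dust cap:** it lies flat and released in the tray at about (574, 27). Its rim is 20.6 mm above the table, where 20 is expected.
- **Ring:** it is pressed down about 20–23 mm, inside the 14–29.2 mm window. The height of the ball, the height of the ring and the push force (about 11 N with the flask's weight) agree on this. The hand kept its pose for 0.8 s with the last target held.
- **Flask:** the ball centre is within about 2 mm of the ring's axis, and the tool is tilted about 1.4°. I did not measure the flask's own tilt at the end; in my last picture of it, taken 6 mm higher, it looked upright.

These did not go as planned, or disagreed:

- **Grip:** the flat fingers hold the flask by its lip (gap about 31.3 mm), not by the neck (28 mm). Regripping lower did not change that. It held without slipping.
- **Side force:** about 3 N remained on the wrist.
- **Camera offset:** the top and scene cameras differ by about 1 mm sideways and 4 mm in the height of the ball.
- **Bystanders:** I did not measure them again at the end. No unexpected contact force showed in the readings.

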